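# Pop and open the board test box

## Task

Open the test box that has the orange tab: press its tab down so that the catch lets go and the lid springs up by itself, then gently push the lid all the way back until it rests fully open. Use only the outside of the fingers: pinch or lift nothing, leave the board lying in the box, keep the box with the blue tab shut, and leave everything else on the mat where it is.

Things in the scene. Friction and masses are not known exactly. Their poses are not given: they have to be found in the camera images.
- orange_box: Grey test box whose release tab, on its front, is orange, fixed (the one to open). 130 mm deep (x) x 120 mm wide (y), walls 50 mm high, with lid 60 mm high. Origin: centre of its underside, on the mat 2 mm above the bench; x points from the front (tab) to the hinge at the back, y along its width, z up. Its yaw is within 0.32 rad of the bench x axis.
- orange_press (a point): Where to press the orange tab: middle of the top of its flat pad (40 mm deep x 44 mm wide), at rest 110 mm in front of the box's origin and 34 mm above its underside. Behind the pad an upright catch plate rises to 61 mm, its face 80 mm in front of the origin; its top swings about 8 mm towards the pad when pressed.
- orange_tab (a joint): Angle of the orange tab: 0 at rest, grows as the pad is pressed down, stop at 0.25 rad (press point then 9 mm lower). It rocks about a pin 37 mm behind the press point and springs back; 1.7 N starts it, 5 N holds it on its stop. The catch lets the lid go at about 0.1 to 0.2 rad: press to the stop.
- orange_lid (a joint): Lid angle of the box with the orange tab: 0 shut and latched, 0.95 where its spring alone lifts it, 1.57 upright, 1.92 fully open on its stop, leaning back. From 0.95 to upright it falls back onto its spring when let go; past 1.65 it falls slowly to the stop within about 2 s and stays. Under 2 N at the front edge pushes it.
- orange_edge (a point): Middle of the front edge of the lid (the tip of a thin steel bar on it), 135 mm from the hinge line. The lid is a 127 x 120 mm aluminium plate 10 mm thick; it rises at the front and swings up and back.
- orange_hinge (a point): Middle of the lid's hinge line, along the box's y axis: 62 mm behind the box's origin and 52 mm above its underside. The point does not move.
- blue_box: Grey test box whose release tab, on its front, is blue, fixed; to stay shut. 130 mm deep (x) x 120 mm wide (y), walls 50 mm high, with lid 60 mm high. Origin: centre of its underside, on the mat 2 mm above the bench; x points from the front (tab) to the hinge at the back, y along its width, z up. Its yaw is within 0.32 rad of the bench x axis.
- blue_press (a point): Where to press the blue tab: middle of the top of its flat pad (40 mm deep x 44 mm wide), at rest 110 mm in front of the box's origin and 34 mm above its underside. Behind the pad an upright catch plate rises to 61 mm, its face 80 mm in front of the origin; its top swings about 8 mm towards the pad when pressed.
- blue_tab (a joint): Angle of the blue tab: 0 at rest, grows as the pad is pressed down, stop at 0.25 rad (press point then 9 mm lower). It rocks about a pin 37 mm behind the press point and springs back; 1.7 N starts it, 5 N holds it on its stop. The catch lets the lid go at about 0.1 to 0.2 rad: press to the stop.
- blue_lid (a joint): Lid angle of the box with the blue tab: 0 shut and latched, 0.95 where its spring alone lifts it, 1.57 upright, 1.92 fully open on its stop, leaning back. From 0.95 to upright it falls back onto its spring when let go; past 1.65 it falls slowly to the stop within about 2 s and stays. Under 2 N at the front edge pushes it.
- blue_edge (a point): Middle of the front edge of the lid (the tip of a thin steel bar on it), 135 mm from the hinge line. The lid is a 127 x 120 mm aluminium plate 10 mm thick; it rises at the front and swings up and back.
- blue_hinge (a point): Middle of the lid's hinge line, along the box's y axis: 62 mm behind the box's origin and 52 mm above its underside. The point does not move.
- board: Small green circuit board 70 x 56 x 6 mm lying loose in the box with the orange tab, 26 mm above the box's underside; under the lid at the start. Origin: centre of its underside.
- flux: White flux bottle with red cap, 34 mm across, 85 mm tall, loose. Origin: centre of its underside.
- spool: Metal solder spool standing on its flange, 52 mm across, 32 mm tall, loose. Origin: centre of its underside.
- pot: Small amber glass jar with steel cap, 42 mm across, 30 mm tall, loose, standing beside the front of the box with the orange tab. Origin: centre of its underside.
- driver: Screwdriver with a yellow handle, 160 mm long, lying on the mat, loose. Its x axis runs along it, handle to -x.
- tweezers: Steel tweezers lying on the mat, 113 mm long, 12 mm wide, 8 mm high, loose. Origin: near mid-length on the underside; x along them.
- dish: Shallow steel dish, 64 mm across, 22 mm tall, loose. Origin: centre of its underside.

How it is judged:
By the outcome, as a careful person would: the job done as asked, in the order asked, and still so for the second after the job is handed in, with the robot touching nothing.
It also fails if it takes over 38 s, if anything falls off the work surface, if the arm or the gripper's body presses on something with over 40 N, if the wrist force passes 120 N, or if a joint passes its speed limit or range.

## Robot

A 7-joint arm with a two-finger parallel gripper is mounted at the origin on the work surface. World frame = base frame: x ahead of the robot, y to its left, z up, the work surface at z = 0. Lengths are in m, angles in rad, forces in N, time in s.
With the tool pointing down it reaches from about 0.425 to 1.025 m from the base axis. Payload 3.6 kg.
Tool frame: the origin (TCP) lies between the finger pads; the fingertips stand 17 mm ahead of it and the grasp point (between the pads) lies 2 mm behind it; z points along the fingers, y is the line along which they close (so a half turn about z gives the same grasp; the last joint's range is limited). The gripper opens to 85 mm and grips with 20 to 120 N. Pads are 22 mm wide; open, the fingers measure 114 mm over their backs; the gripper's body (76 mm by 85 mm) begins 54 mm behind the grasp point. The pads swing forward as they close: fully open they stand 13 mm farther back than shut.
Start: joints at [-1.389, 0.591, 0.048, 1.609, -0.033, 0.943, -0.034], TCP at [0.197, 0.698, 0.248] pointing down, gripper open.
Joint ranges: [-2.69, 2.69], [-0.47, 2.24], [-1.27, 1.36], [0.19, 2.51], [-1.53, 4.68], [0.08, 2.07], [-3.09, 3.09]. Speed limits (rad/s): [2.57, 2.57, 3.14, 3.14, 3.14, 3.14, 3.14].

## Interface

Orientations are given as a unit quaternion [x, y, z, w].
In Python, from workcell import ctrl, planner, imaging, ticket, spotter gives the robot as it stands. Calls block until the motion is done:
- ctrl.reach(position, orientation): joint-space move of the TCP to a pose.
- ctrl.move_straight(position, v=0.15, rot=None, contact_N=None): straight line of the TCP; rot=None keeps the orientation; v is the mean speed in m/s. With contact_N (N) it stops when the force on the tool has changed by that much, and returns True; else False.
- ctrl.move_j(angles): joint-space move.
- ctrl.move_gripper(opening, f_grip=None): finger opening in m; f_grip is the grip in N (None keeps the last); returns when the fingers have stopped.
- ctrl.hold(seconds).
- planner.solve_ik(position, orientation): joint angles nearest the present ones, or None.
- imaging.read_camera(name): name is "scene" or "top" or "wrist"; returns (picture, depth): 400x640x3 uint8, red, green, blue; 400x640 float32, m along the optical axis (not along the pixel's ray), 0 where there is no reading.
- imaging.camera_params(name): a dict with "fx", "fy", "cx", "cy" (pixels), "rvec" (rotation vector, rad) and "tvec" (3), from world to camera coordinates, as OpenCV has them. Camera axes: x right, y down, z forward; pixel columns grow to the right and rows downward; lengths in m; the calibration is good to about 2 mm. A picture is of the moment at which its call begins: read the wrist's pose just before it. camera_params takes no time and is no camera call; for the wrist camera it gives the pose at the moment of the call.
A pose or a line that the arm cannot do raises ctrl.IKError and nothing moves.
- ticket.sign_off(): hands the job in; it is judged then, once.
Trained networks look in the newest picture that a camera, given by its name, has taken for a name from the list of things; names that differ only in an ending like _2 or _b are one class to them, and where a whole thing is asked for, a point or a joint stands for the part that bears it (a point fixed in the world has none). Each returns a list of dicts, best first, with "p" (0 to 1); they miss things now and then, are a little off and sometimes report something else, mostly with a low value. They report only what shows in the picture. A call takes as long as a camera call.
- spotter.trace(name, camera): "region" (400x640 bool, what is visible of it).
- spotter.pinpoint(name, camera): "xyz" ([x, y, z] in m, in world coordinates, good to about 4 mm: a listed point, or the origin of a listed thing).
Readings, each from a call of its own:
- ctrl.current_time(): time.
- ctrl.current_joint_positions(): joint angles.
- ctrl.current_dq(): joint speeds.
- ctrl.current_tau(): joint torques, N m.
- ctrl.current_position(): TCP position.
- ctrl.current_eef_rot(): TCP orientation.
- ctrl.current_contact_force(): force on the tool from outside, world axes, zero at the start.
- ctrl.current_wrist_torque(): the same for the moment, N m.
- ctrl.current_width(): finger opening in m.
- ctrl.current_gripper_force(): force on a finger pad.
Only numpy, scipy, OpenCV 4.12 (cv2) and the standard library are available. Lean on these libraries where they do the work, as an engineer would, in place of code of your own. Each camera call takes 0.05 s, during which the arm holds its last target. There are 200 camera calls.

## Working session

There is one attempt and no reset: what is moved stays moved. The work goes in short steps, each a Python script; the robot and the scene stay as the last script left them, time stands still between calls to the robot, and variables do not carry over. Pictures are saved under pics/ and viewed, at most 10 in all, crops included, and the job is handed in when it is done.

```bash
mkdir -p pics; ls; cat > h.py <<'E'
import numpy as np, cv2
from workcell import ctrl, planner, imaging, ticket, spotter
def snap(cam,fn):
    p,d=imaging.read_camera(cam); cv2.imwrite('pics/'+fn,p[:,:,::-1]); return p,d
def proj(cam,X):
    c=imaging.camera_params(cam)
    K=np.array([[c['fx'],0,c['cx']],[0,c['fy'],c['cy']],[0,0,1]])
    return cv2.projectPoints(np.array(X,float).reshape(-1,3),np.array(c['rvec'],float),np.array(c['tvec'],float),K,None)[0].reshape(-1,2)
def cloud(cam,d):
    c=imaging.camera_params(cam); R=cv2.Rodrigues(np.array(c['rvec'],float))[0]
    v,u=np.mgrid[:d.shape[0],:d.shape[1]]
    P=np.stack([(u-c['cx'])/c['fx']*d,(v-c['cy'])/c['fy']*d,d],-1)
    return (P-np.array(c['tvec']).ravel())@R
E
python3 - <<'E'
from h import *
for cam in ['top','scene']:
    p,d=snap(cam,cam+'0.png'); np.save(cam+'0.npy',d)
    for n in ['orange_box','orange_press','orange_edge','orange_hinge','blue_press','blue_box','blue_hinge','flux','spool','pot','driver','tweezers','dish']:
        r=spotter.pinpoint(n,cam)
        print(cam,n,[(np.round(x['xyz'],3).tolist(),round(x['p'],2)) for x in r[:2]])
print(ctrl.current_time(),ctrl.current_position(),ctrl.current_eef_rot(),ctrl.current_width())
E
```

```text
pics
workcell.py
top orange_box [([0.585, 0.187, 0.001], 0.86)]
top orange_press [([0.474, 0.21, 0.031], 0.81), ([0.347, -0.152, 0.001], 0.56)]
top orange_edge [([0.515, 0.2, 0.055], 0.65), ([0.583, -0.172, -0.003], 0.33)]
top orange_hinge [([0.647, 0.17, 0.054], 0.75), ([0.479, -0.405, 0.002], 0.44)]
top blue_press [([0.474, -0.158, 0.034], 0.66)]
top blue_box [([0.585, -0.172, -0.002], 0.88), ([0.649, 0.173, 0.054], 0.2)]
top blue_hinge [([0.642, -0.176, 0.048], 0.6)]
top flux [([0.479, -0.405, -0.0], 0.52)]
top spool [([0.348, -0.153, 0.001], 0.74), ([0.429, 0.397, 0.003], 0.69)]
top pot [([0.496, 0.278, 0.003], 0.72)]
top driver [([0.348, 0.187, 0.003], 0.81)]
top tweezers [([0.346, 0.187, 0.0], 0.68), ([0.349, -0.153, 0.002], 0.63)]
top dish [([0.595, 0.399, 0.006], 0.72)]
scene orange_box [([0.584, 0.186, 0.004], 0.72)]
scene orange_press [([0.474, 0.206, 0.035], 0.5), ([0.647, -0.18, 0.054], 0.28)]
scene orange_edge [([0.513, 0.198, 0.058], 0.77)]
scene orange_hinge [([0.649, 0.17, 0.052], 0.8)]
scene blue_press [([0.478, -0.154, 0.036], 0.7)]
scene blue_box [([0.584, -0.17, 0.002], 0.67)]
scene blue_hinge [([0.648, -0.179, 0.053], 0.92)]
scene flux [([0.481, -0.404, 0.001], 0.72)]
scene spool [([0.428, 0.393, 0.003], 0.82)]
scene pot [([0.494, 0.278, 0.004], 0.57)]
scene driver [([0.343, 0.184, 0.006], 0.58)]
scene tweezers [([0.345, -0.15, 0.003], 0.45)]
scene dish [([0.592, 0.403, -0.002], 0.86)]
1.4 [0.19743143 0.69760649 0.24828044] [ 1.37443900e-01  9.90509553e-01 -9.70467451e-06  1.10040099e-05] 0.08550876542408996
```

View pics/top0.png

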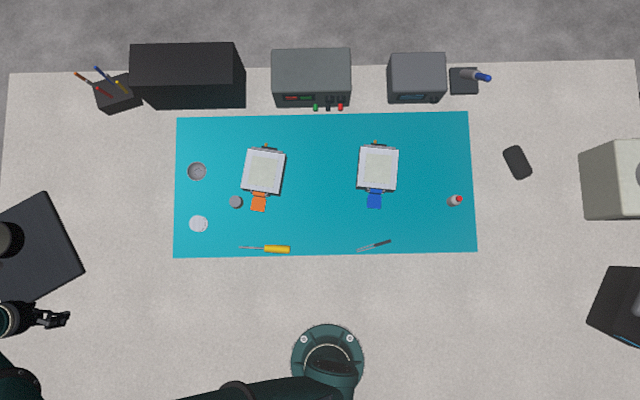

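View pics/scene0.png

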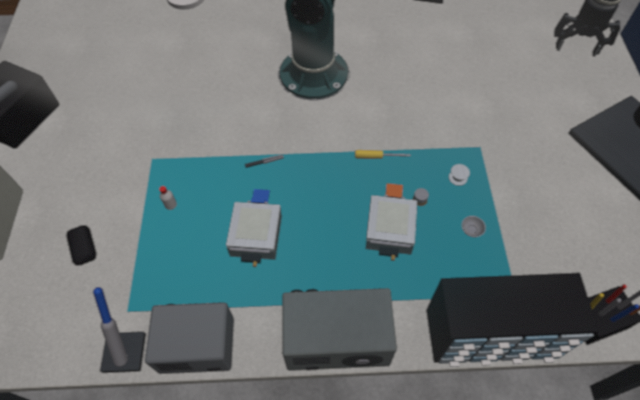

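```bash
python3 - <<'E'
from h import *
import cv2
p=cv2.imread('pics/top0.png')[:,:,::-1]; d=np.load('top0.npy')
P=cloud('top',d); h=cv2.cvtColor(np.ascontiguousarray(p),cv2.COLOR_RGB2HSV)
m=(h[...,0]>5)&(h[...,0]<20)&(h[...,1]>150)&(h[...,2]>100)&(np.abs(P[...,0]-.475)<.06)&(np.abs(P[...,1]-.2)<.07)
m2=m&(np.abs(P[...,2]-.036)<.008)
print(m.sum(),m2.sum(),P[m2].mean(0),cv2.minAreaRect(P[m2][:,:2].astype(np.float32)*1000))
l=(P[...,2]>.056)&(P[...,2]<.075)&(np.hypot(P[...,0]-.585,P[...,1]-.187)<.12)
print(l.sum(),P[l].mean(0),cv2.minAreaRect(P[l][:,:2].astype(np.float32)*1000))
E
```

```text
223 177 [0.4830714  0.20341233 0.03715093] ((490.1654357910156, 201.7547149658203), (40.690345764160156, 60.38518524169922), 82.30037689208984)
1686 [0.57955662 0.18381647 0.0633305 ] ((577.818359375, 184.82373046875), (120.9330062866211, 150.9697265625), 79.82012176513672)
```

The top view shows the orange-tab box at about (263,172), its tab at (258,201) and the pot at (236,201). The scene view shows the orange tab at (395,190). The detections agree with both pictures. Next I'll close the gripper, hover and refine the pose with the wrist camera.

```bash
cat >> h.py <<'E'
def quat(yaw):  # tool down, tool x along -box x
    a=(np.pi+yaw)/2; return [np.cos(a),np.sin(a),0,0]
def bx(O,yaw,x,y,z):  # box frame -> world
    c,s=np.cos(yaw),np.sin(yaw); return np.array([O[0]+c*x-s*y,O[1]+s*x+c*y,z+.002])
E
python3 - <<'E'
from h import *
O=np.array([.5845,.187]);yaw=-.195
ctrl.move_gripper(0.0,20)
ctrl.reach(list(bx(O,yaw,-.15,0,.25)),quat(yaw))
c=imaging.camera_params('wrist');R=cv2.Rodrigues(np.array(c['rvec'],float))[0]
C=-R.T@np.array(c['tvec']).ravel(); T=ctrl.current_position()
print('cam offset world',C-T,'axis',R[2],ctrl.current_time(),ctrl.current_width(),T)
p,d=snap('wrist','w0.png');np.save('w0.npy',d)
for n in ['orange_box','orange_press','orange_edge','orange_hinge','pot']:
    r=spotter.pinpoint(n,'wrist'); print(n,[(np.round(x['xyz'],3).tolist(),round(x['p'],2)) for x in r[:2]])
P=cloud('wrist',d); h=cv2.cvtColor(np.ascontiguousarray(p),cv2.COLOR_RGB2HSV)
m=(h[...,0]>5)&(h[...,0]<20)&(h[...,1]>150)&(h[...,2]>60)&(np.abs(P[...,2]-.036)<.005)&(np.hypot(P[...,0]-.475,P[...,1]-.208)<.05)
l=(P[...,2]>.055)&(P[...,2]<.07)&(np.hypot(P[...,0]-.585,P[...,1]-.187)<.12)
for k in (m,l):
    if k.sum()>50: print(k.sum(),P[k].mean(0),cv2.minAreaRect(P[k][:,:2].astype(np.float32)*1000))
E
```

```text
cam offset world [-0.08263904  0.01655555  0.12578208] axis [ 0.3224862  -0.06221633 -0.94452728] 4.1083 -9.190047357669423e-05 [0.43748097 0.21748341 0.25208989]
orange_box []
orange_press [([0.476, 0.206, 0.04], 0.59)]
orange_edge [([0.511, 0.198, 0.06], 0.82), ([0.647, 0.174, 0.052], 0.46)]
orange_hinge [([0.647, 0.177, 0.05], 0.8)]
pot [([0.492, 0.278, 0.004], 0.82), ([0.476, -0.156, 0.036], 0.74)]
1285 [0.48286261 0.20365667 0.03634828] ((483.19879150390625, 203.38934326171875), (41.43953323364258, 45.9324836730957), 79.6745376586914)
3097 [0.54112367 0.19023353 0.06215913] ((578.47119140625, 186.3284912109375), (119.99896240234375, 150.8247528076172), 79.5268783569336)
```

View pics/w0.png

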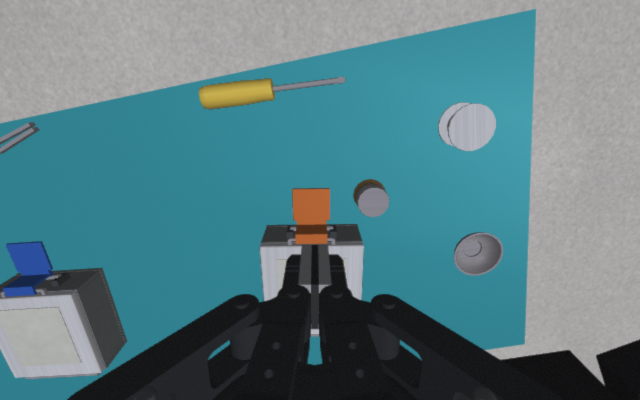

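The wrist view shows the orange pad at (311,206), with the pot clear of it at (371,198). The yaw is about -0.18 and the camera sits on the robot side, away from the lid. Next I'll press the tab.

```bash
python3 - <<'E'
from h import *
O=np.array([.586,.186]);yaw=-.182
q=quat(yaw)
ctrl.reach(list(bx(O,yaw,-.114,0,.034+.017+.03)),q)
f0=np.array(ctrl.current_contact_force())
hit=ctrl.move_straight(list(bx(O,yaw,-.114,0,.034+.017-.017)),v=.03,contact_N=12)
print(hit,ctrl.current_position(),np.array(ctrl.current_contact_force())-f0,ctrl.current_time())
ctrl.hold(.4)
print(np.array(ctrl.current_contact_force())-f0)
ctrl.move_straight(list(bx(O,yaw,-.125,0,.10)),v=.1)
ctrl.move_straight(list(bx(O,yaw,-.15,0,.22)),v=.2)
p,d=snap('scene','s1.png')
for n in ['orange_edge','orange_press']:
    r=spotter.pinpoint(n,'scene'); print(n,[(np.round(x['xyz'],3).tolist(),round(x['p'],2)) for x in r[:2]])
print(ctrl.current_time())
cv2.imwrite('pics/s1c.png',cv2.resize(p[100:300,250:510,::-1],None,fx=3,fy=3)[:600])
E
```

```text
True [0.47375949 0.20658644 0.04484418] [-1.26139007  1.1016764   9.79381936] 6.3083
[-0.6566904  -0.76564834  8.96097311]
orange_edge [([0.57, 0.19, 0.166], 0.68)]
orange_press [([0.475, 0.205, 0.034], 0.65), ([0.51, -0.162, 0.053], 0.57)]
8.3583
```

View pics/s1c.png

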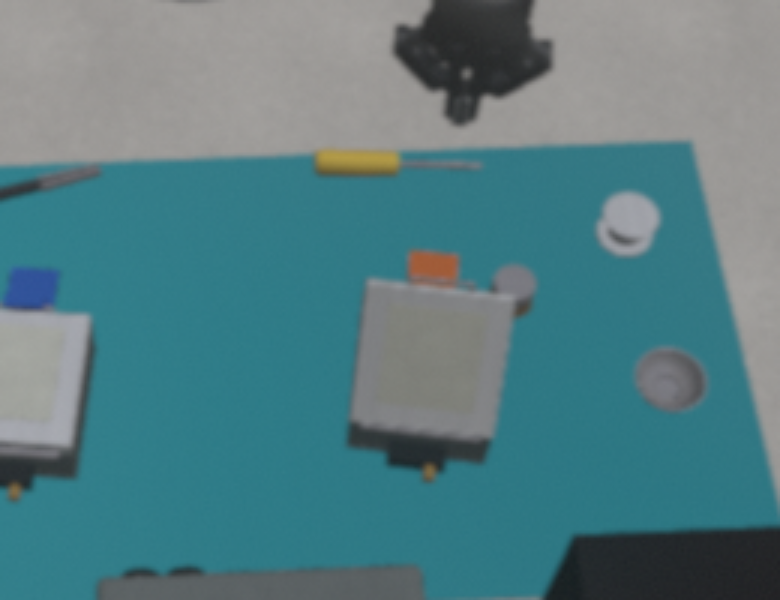

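The lid has sprung up: its edge is at z≈0.166, about 0.95 rad, and nothing else has moved. Next I'll push it back gently with the closed fingers.

```bash
python3 - <<'E'
from h import *
O=np.array([.586,.186]);yaw=-.182
z=.148+.017
ctrl.move_straight(list(bx(O,yaw,-.085,0,z)),v=.15)
f0=np.array(ctrl.current_contact_force())
for x in (.0,.045,.079):
    hit=ctrl.move_straight(list(bx(O,yaw,x,0,z)),v=.05,contact_N=10)
    print(x,hit,np.round(np.array(ctrl.current_contact_force())-f0,1),ctrl.current_time())
    if hit: break
ctrl.hold(.3)
ctrl.move_straight(list(bx(O,yaw,-.09,0,z)),v=.12)
ctrl.move_straight(list(bx(O,yaw,-.15,0,.25)),v=.2)
ctrl.hold(1.5)
p,d=snap('scene','s2.png')
for n in ['orange_edge','orange_hinge','board','pot','blue_edge','driver','spool','dish']:
    r=spotter.pinpoint(n,'scene'); print(n,[(np.round(x['xyz'],3).tolist(),round(x['p'],2)) for x in r[:2]])
print(ctrl.current_time())
cv2.imwrite('pics/s2c.png',cv2.resize(p[100:300,250:510,::-1],None,fx=3,fy=3)[:600])
E
```

```text
0.0 False [-1.  -0.7 -0.1] 10.925
0.045 False [-1.2 -0.1 -0.6] 11.975
0.079 False [0.8 0.3 0.3] 12.8083
orange_edge [([0.694, 0.166, 0.179], 0.79), ([0.579, 0.188, 0.002], 0.2)]
orange_hinge [([0.647, 0.17, 0.052], 0.55)]
board [([0.582, 0.185, 0.024], 0.71)]
pot [([0.494, 0.277, 0.002], 0.56)]
blue_edge [([0.509, -0.162, 0.055], 0.8), ([0.582, -0.168, -0.001], 0.15)]
driver [([0.345, 0.183, 0.003], 0.56)]
spool [([0.429, 0.392, -0.001], 0.66)]
dish [([0.592, 0.405, 0.003], 0.69), ([0.581, 0.187, 0.006], 0.41)]
17.2833
```

View pics/s2c.png

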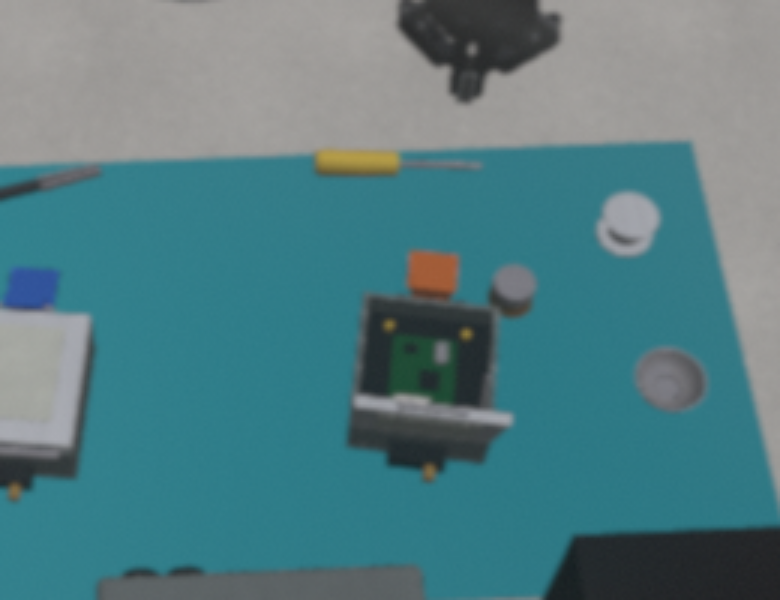

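The lid edge sits about 47 mm behind the hinge at z≈0.179, which is about 1.92 rad, so it is fully open. In the picture the board lies in the box, the blue box is shut and the other things are where they were. I'll hand it in.

```bash
python3 -c "
from h import *
print(ticket.sign_off())"
```

```text
the job is handed in; nothing more can be done
None
```

The orange-tab box is open: pressing the tab released the lid, and I pushed it back to rest on its stop at about 1.92 rad. The board is still in the box, the blue-tab box is still shut, nothing else visibly moved, and the job was handed in at about 17 s.

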